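# Slide a brass spacer along the rail into the drilling jig's corner pocket

### The arm

A 6-joint arm with a two-finger parallel gripper is mounted at the origin on the work surface. World frame = base frame: x ahead of the robot, y to its left, z up, the work surface at z = 0. Lengths are in m, angles in rad, forces in N, time in s.
With the tool pointing down it reaches from about 0.35 to 0.775 m from the base axis. Payload 5.5 kg.
Tool frame: the origin (TCP) lies at the very end of the fingers, on their centre line; the grasp point (between the pads) lies 19 mm behind it (grip_point_offset is the distance from the TCP to the grasp point, in m); z points along the fingers, y is the direction in which the jaws open and shut (so a half turn about z gives the same grasp; the last joint's range is limited). The gripper opens to 85 mm and grips with 20 to 120 N. Pads are 22 mm wide; open, the fingers measure 114 mm over their backs; the gripper's body (76 mm by 85 mm) begins 54 mm behind the grasp point. The pads swing forward as they close: fully open they stand 13 mm farther back than shut.
Start: joints at [1.124, 0.313, 0.046, 1.304, 0, 1.431], TCP at [0.174, 0.548, 0.231] pointing down, gripper open.
Joint ranges: [-2.76, 2.76], [-0.86, 1.69], [-1.03, 1.26], [-2.2, 2.34], [-1.47, 1.5], [-3.14, 3.14]. Speed limits (rad/s): [2.57, 2.57, 3.14, 3.14, 3.14, 3.14].

### API

Orientations are given as a unit quaternion [w, x, y, z].
In Python, from workcell import * gives the robot as it stands.
- The arm moves only by the shell command python3 -m crank 'ROWS' [OPENING] [FORCE]. ROWS is a JSON object of lists of equal length, an entry for each row: "travel": the shift along the tool's x, y, z in units of 40 mm (1.0 is 40 mm), a list of three; "turn": the turn about the tool's z in rad. In form: {"travel": [[x, y, z], ...], "turn": [turn, ...]}. A call has 1 to 5 rows; each row is the pose to reach, as a shift and turn from the pose commanded when the call began, along the tool's axes at that moment; what a row does not reach only later rows make up. A row lasts 1/12 s, in which the tool goes at most 41.7 mm and 7.16 degrees, less where a joint would pass 70% of its speed; a pose out of reach is approached as far as the arm can. A call with a gripper value outside its range is refused whole. OPENING is the finger opening in mm, from 0 to 85.4, set as the call begins (- or left out, the last holds). The fingers move at their own pace and stop on an object; FORCE is the grip in N (left out, the last holds). Time passes only in rows, so rows that repeat a pose let the fingers close. It gives the time, the measured TCP pose, the force and the opening at its end, in the units of the state.
- get_state(): the state, without advancing time (a new reading comes with each control period).
- read_camera(name): name is "scene" or "top" or "wrist"; returns a dict with "image" (480x640x3 uint8, red, green, blue), "K" (3x3 intrinsics, pixels), "R" (3x3) and "t" (3): a world point X has camera coordinates R X + t. Camera axes: x right, y down, z forward; pixel columns grow to the right and rows downward; lengths in m; the calibration is good to about 2 mm. The wrist camera is an equidistant fisheye: a pixel r from the principal point sees the ray r / f radians off the axis. A picture is of the moment at which its call begins. There is no depth.
- hand_in(): hands the job in, once; it reports no verdict.
The state is a dict: "clock": time; "joint_pos": joint angles; "qvel": joint speeds; "tau": joint torques, N m; "tcp_pos": TCP position; "orientation": TCP orientation; "wrist_force": force on the tool from outside, world axes, zero at the start; "ft_torque": the same for the moment, N m; "finger_gap": finger opening in m.
Only numpy, scipy, OpenCV 4.12 (cv2) and the standard library are available. Lean on these libraries where they do the work, as an engineer would, in place of code of your own. Each camera call takes 0.05 s, during which the arm holds its last target. There are 200 camera calls.

### The job

Push the brass spacer block across the drilling jig's steel plate until its long side lies flat against the blue rail, then slide it along the rail into the corner pocket behind the red lip, until it is fully home against the blue end stop. Only push or press it: never lift or tip the block off the plate, leave everything else where it is, and finish with the hand clear.

Things in the scene. Friction and masses are not known exactly. Their poses are not given: they have to be found in the camera images.
- jig: Drilling jig fixed to the bench: bare steel base plate 200 (x) x 280 (y) x 12 mm. Origin at the centre of its underside on the bench (z = 0), z up; place and yaw vary, x points roughly away from the robot. On it stand a blue rail, a blue end stop and a red lip, all 14 mm tall (tops 26 mm above the bench); the rest of the plate is open.
- rail_mid (a point): Point on the foot of the blue rail's inner face, on the plate's upper face (jig x +60, y 0, z +12 mm). Axes as the jig's. The rail runs along y from -134 to +128 mm, is 18 mm thick, and its face looks to -x.
- pocket_corner (a point): Inner corner where rail and end stop meet, on the plate's upper face (jig x +60, y +105, z +12 mm). Axes as the jig's. The end stop's face looks to -y; it is 18 mm thick and reaches from jig x +8 to +78 mm.
- lip_mouth (a point): Start of the red lip's straight inner face, on the plate's upper face (jig x +27, y +75, z +12 mm). The lip is parallel to the rail, 12 mm thick, from y +75 to the end stop at +105 mm; its nose flares away from the rail, back to y +64 mm. The pocket between rail and lip is 33 mm wide and is entered from the -y side only. Axes as the jig's.
- spacer: Loose brass block 30 (x) x 50 (y) x 20 mm tall, about 0.25 kg, dark spot on top. Origin at the centre of its underside, z up. Starts flat on the jig plate, short of the rail and the pocket, long side (y) within 0.5 rad of the rail. Home (either way round): origin at jig x +42 to +45, y +80 mm, its last 20 mm outside the lip's straight part. Slides with dry friction; pushed low it does not tip.
- gauge_pin: Bystander: bright steel pin 18 mm in diameter, 45 mm tall, standing loose on the jig plate near its -x, +y corner. Origin at the centre of its foot.
- disc_blank: Bystander: dark steel disc 28 mm in diameter, 12 mm tall, lying loose on the jig plate on its +y side, outside the lip. Origin at the centre of its underside.
- steel_ring: Bystander: steel ring 80 mm outside, 70 mm inside, 32 mm tall, loose on the bench to one side of the jig. Origin at the centre of its underside.
- oil_tin: Bystander: green tin 60 mm in diameter, 90 mm tall, standing loose on the bench to one side of the jig. Origin at the centre of its underside.
- hammer: Bystander: hammer lying on the bench at the robot's left. Origin under its middle.
- wrench: Bystander: wrench lying on the bench at the robot's right. Origin under its middle.

How it is judged:
On the way:
1. the spacer lies flat along the rail, not yet home in the pocket (x of spacer in the frame of jig between 0.0415 and 0.0475 m and angle between the y axis of spacer and the y axis of jig, either way round below 0.1 rad and z of spacer in the frame of jig between 0.009 and 0.015 m and angle between spacer's own z axis and vertical below 0.1 rad and y of spacer in the frame of jig below 0.07 m), for 0.1 s.
At the end, for the whole second after the job is handed in: the spacer rests flat on the plate in the corner pocket, parallel to the rail within 0.1 rad, within 3.5 mm of the rail and 3 mm of the end stop, and at rest (x of spacer in the frame of jig between 0.0415 and 0.0475 m and angle between the y axis of spacer and the y axis of jig, either way round below 0.1 rad and z of spacer in the frame of jig between 0.009 and 0.015 m and angle between spacer's own z axis and vertical below 0.1 rad and y of spacer in the frame of jig between 0.077 and 0.0825 m and linear speed of spacer below 0.01 m/s); the robot touches nothing.
It fails at once if the spacer is lifted more than 5 mm off the plate or tipped by more than 0.25 rad (z of spacer in the frame of jig above 0.017 m or angle between spacer's own z axis and vertical above 0.25 rad).
It fails at once if the spacer is pushed off the plate (z of spacer in the frame of jig below 0.006 m).
It fails at once if another thing on the jig or bench is moved more than 20 mm or knocked over (distance of any of gauge_pin, disc_blank, steel_ring, oil_tin, hammer, wrench from where it was at the start of the episode above 0.02 m or angle between any of gauge_pin, oil_tin's own z axis and vertical above 0.5 rad).
It also fails if it takes over 45 s, if anything falls off the work surface, if the arm or the gripper's body presses on something with over 40 N, if the wrist force passes 120 N, or if a joint passes its speed limit or range.

## Working session

There is one attempt and no reset: what is moved stays moved. The work goes in short steps, Python scripts to look and compute and a shell command to move; the robot and the scene stay as the last step left them, time stands still between calls to the robot, and variables do not carry over. Pictures are saved under pics/ and viewed, about 8 in all and at most 12, crops included, and the job is handed in when it is done.

```bash
mkdir -p pics; python3 - <<'E'
from workcell import *
import cv2
s=get_state(); print({k:s[k] for k in('clock','tcp_pos','orientation','finger_gap')})
for n in('top','scene'):
    c=read_camera(n); cv2.imwrite(f'pics/{n}0.png',c['image'][:,:,::-1]); print(n,c['K'],c['R'],c['t'])
E
```

```text
{'clock': 0.0, 'tcp_pos': array([0.17344958, 0.54767015, 0.23039174]), 'orientation': array([-2.61742721e-04,  1.52806062e-01,  9.88255759e-01, -8.91339773e-04]), 'finger_gap': 0.08536466146625796}
top [[466.02187401   0.         322.37196078]
 [  0.         466.02187401 241.0671154 ]
 [  0.           0.           1.        ]] [[-0.00953631 -0.99971646  0.02181885]
 [-0.99281927  0.00686402 -0.1194269 ]
 [ 0.11924327 -0.02280107 -0.99260322]] [-0.01069865  0.54546229  1.23946116]
scene [[469.1275888    0.         314.85040635]
 [  0.         469.1275888  232.48126689]
 [  0.           0.           1.        ]] [[ 0.50088846  0.86540898 -0.01334334]
 [ 0.71085307 -0.42013051 -0.56407293]
 [-0.49375972  0.27305246 -0.82561716]] [-0.26597144 -0.36321591  1.92005545]
```

View pics/top0.png

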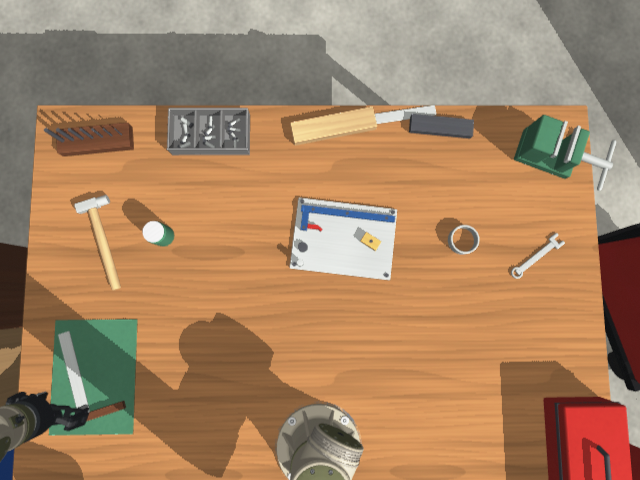

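The top view shows the jig at about (345,240), with the spacer near (368,239), the pin near (297,263) and the disc near (302,246). I'll enlarge it.

```bash
python3 - <<'E'
import cv2
i=cv2.imread('pics/top0.png')[190:290,280:410]
cv2.imwrite('pics/crop0.png',cv2.resize(i,None,fx=6,fy=6,interpolation=cv2.INTER_CUBIC))
E
```

```text
(no output)
```

View pics/crop0.png

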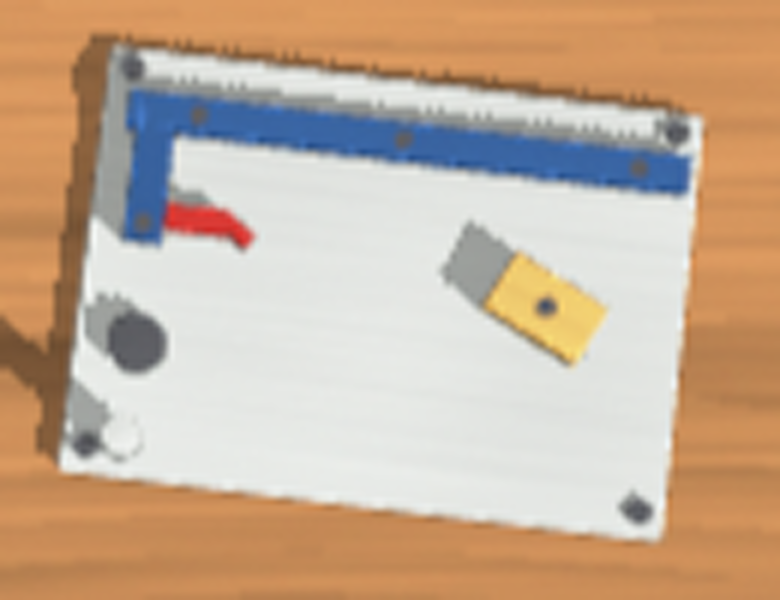

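The crop shows plate corners at about (114,43), (704,117), (662,540) and (60,468). The spacer top corners are (518,250), (608,310), (573,366) and (485,303), and the inner rail-top corner is (173,136).

```bash
cat > h.py <<'E'
import numpy as np
from scipy.spatial.transform import Rotation as Ro
def ray(c,p,z):
    d=c['R'].T@np.linalg.solve(c['K'],[p[0],p[1],1]); o=-c['R'].T@c['t']; return o+d*(z-o[2])/d[2]
def fit(m,w): # rigid 2D fit world=R m+t
    m=np.array(m,float);w=np.array(w)[:,:2];a=m-m.mean(0);b=w-w.mean(0)
    th=np.arctan2((a[:,0]*b[:,1]-a[:,1]*b[:,0]).sum(),(a*b).sum())
    R=np.array([[np.cos(th),-np.sin(th)],[np.sin(th),np.cos(th)]]);t=w.mean(0)-R@m.mean(0)
    return th,R,t,w-(m@R.T+t)
def pose(s):
    q=np.array(s['orientation']); return Ro.from_quat(q[[1,2,3,0]]).as_matrix()
E
python3 - <<'E'
from workcell import *; from h import *
c=read_camera('top'); f=lambda u,v:(280+(u+.5)/6-.5,190+(v+.5)/6-.5)
M=[(.1,.14),(.1,-.14),(-.1,-.14),(-.1,.14),(.06,.105),(.06,-.134),(.078,.123)]
P=[(114,43),(704,117),(662,540),(60,468),(173,136),(688,193),(130,90)];Z=[.012]*4+[.026]*3
W=[ray(c,f(*p),z) for p,z in zip(P,Z)]
th,R,t,r=fit(M,W); print('jig',th,t,'\n',(r*1000).round(1))
W=[ray(c,f(*p),.032) for p in[(518,250),(608,310),(573,366),(485,303)]]
a,Rs,ts,r=fit([(.015,.025),(.015,-.025),(-.015,-.025),(-.015,.025)],W); print('sp',a-th,ts,R.T@(ts-t),(r*1000).round(1))
for n,p,z in(('pin',(122,437),.045),('disc',(136,342),.012+.012)): w=ray(c,f(*p),z);print(n,w,R.T@(w[:2]-t))
np.savez('jig.npz',th=th,R=R,t=t)
s=get_state();print(pose(s).round(3),s['tcp_pos'])
E
```

```text
jig -0.12405969104678441 [ 0.55577782 -0.07437577] 
 [[ 1.1 -2.3]
 [-0.8 -0.2]
 [ 0.4  0.1]
 [ 1.1 -1.6]
 [-1.7  0.1]
 [-0.1 -0.1]
 [-0.1  4.1]]
sp -0.4825725425479729 [ 0.54533002 -0.14724755] [-0.00135023 -0.07360455] [[-0.1  0.3]
 [ 0.4  0.7]
 [-0.5  0.2]
 [ 0.2 -1.2]]
pin [0.48655121 0.04597265 0.045     ] [-0.08358669  0.11085725]
disc [0.53155848 0.03995375 0.024     ] [-0.03818054  0.11045389]
[[-0.953  0.302 -0.001]
 [ 0.302  0.953 -0.001]
 [ 0.    -0.001 -1.   ]] [0.17348024 0.54779998 0.23056969]
```

```bash
cat >> h.py <<'E'
def togo(x,y,z):
    """jig mm target (z above bench) -> units of 40 mm along tool axes; turn to get tool y on jig y"""
    from workcell import get_state
    s=get_state();J=np.load('jig.npz');T=pose(s);p=np.array(s['tcp_pos'])
    w=np.r_[J['R']@[x/1000,y/1000]+J['t'],z/1000]
    h=np.arctan2(T[1,1],T[0,1])-(np.pi/2+J['th'])
    j=J['R'].T@(p[:2]-J['t'])*1000
    print('t',round(s['clock'],2),'jig now',j.round(1),'z',round(p[2]*1000,1),'go',(T.T@(w-p)/.04).round(3),'turn',round(h,3),'F',np.round(J['R'].T@s['wrist_force'][:2],1),round(s['wrist_force'][2],1),'gap',s['finger_gap'].round(4))
E
python3 -c "
from h import *
togo(-60,-78,120)"
```

```text
Traceback (most recent call last):
  File "h.py", line 19, in togo
    print('t',round(s['clock'],2),'jig now',j.round(1),'z',round(p[2]*1000,1),'go',(T.T@(w-p)/.04).round(3),'turn',round(h,3),'F',np.round(J['R'].T@s['wrist_force'][:2],1),round(s['wrist_force'][2],1),'gap',s['finger_gap'].round(4))
                                                                                                                                                                                                               ^^^^^^^^^^^^^^^^^^^^^
AttributeError: 'float' object has no attribute 'round'
```

```bash
sed -i "s/s\['finger_gap'\].round(4)/round(s['finger_gap'],4)/" h.py; cat > g.sh <<'E'
python3 -c "from h import *; togo($1,$2,$3)"
E
sh g.sh -60 -78 120
```

```text
t 0.15 jig now [-456.3  570.1] z 230.6 go [-12.688 -14.128   2.782] turn -0.183 F [-0.3 -0.4] -1.0 gap 0.0855
```

```bash
python3 -m crank '{"travel":[[-0.65,-0.72,0],[-1.3,-1.44,0],[-1.95,-2.16,0],[-2.6,-2.9,0],[-3.3,-3.7,0]],"turn":[-0.04,-0.08,-0.12,-0.16,-0.183]}' 15; sh g.sh -60 -78 120
```

```text
clock: 0.57
tcp_pos: [0.2545, 0.3665, 0.2309]
orientation: [-0.0, 0.06, 0.998, -0.0]
wrist_force: [1.0, 0.2, -0.1]
finger_gap: 0.0255
t 0.57 jig now [-353.5  400.2] z 230.9 go [ -7.298 -11.98    2.775] turn 0.003 F [0.9 0.3] -0.1 gap 0.0255
```

```bash
python3 -m crank '{"travel":[[-0.5,-0.85,0],[-1.0,-1.7,0],[-1.5,-2.5,0],[-2.0,-3.4,0],[-2.5,-4.2,0]],"turn":[0,0,0,0,0]}'; python3 -m crank '{"travel":[[-0.5,-0.85,0],[-1.0,-1.7,0],[-1.5,-2.5,0],[-2.0,-3.4,0],[-2.5,-4.2,0]],"turn":[0,0,0,0,0]}';  sh g.sh -60 -78 80
```

```text
clock: 0.98
tcp_pos: [0.3328, 0.1869, 0.2313]
orientation: [0.0, 0.062, 0.998, -0.0]
wrist_force: [1.7, -0.6, 0.4]
finger_gap: 0.0147
clock: 1.4
tcp_pos: [0.4115, 0.0077, 0.2313]
orientation: [0.0, 0.062, 0.998, -0.0]
wrist_force: [1.3, 1.0, -0.4]
finger_gap: 0.0147
t 1.4 jig now [-153.3   63.6] z 231.3 go [-2.332 -3.539  3.784] turn -0.0 F [1.2 1.1] -0.4 gap 0.0147
```

```bash
python3 -m crank '{"travel":[[-0.5,-0.8,0],[-1.0,-1.6,0.3],[-1.5,-2.4,0.6],[-2.0,-3.2,0.9],[-2.3,-3.55,1.3]],"turn":[0,0,0,0,0]}'; python3 -m crank '{"travel":[[0,0,0.8],[0,0,1.6],[0,0,2.4],[0,0,2.4]],"turn":[0,0,0,0]}';  sh g.sh -60 -78 18; python3 - <<'E'
from workcell import *; import cv2
i=read_camera('wrist')['image'][:,:,::-1]; cv2.imwrite('pics/w1.png',i)
E
```

```text
clock: 1.82
tcp_pos: [0.487, -0.1467, 0.1791]
orientation: [0.001, 0.063, 0.998, -0.001]
wrist_force: [-0.1, 0.0, 0.3]
finger_gap: 0.0149
clock: 2.15
tcp_pos: [0.4807, -0.1406, 0.0774]
orientation: [-0.005, 0.062, 0.998, 0.002]
wrist_force: [-1.8, -0.1, -0.3]
finger_gap: 0.015
t 2.15 jig now [-66.4 -75. ] z 77.4 go [-0.175 -0.081  1.482] turn -0.0 F [-1.7 -0.3] -0.3 gap 0.015
```

View pics/w1.png

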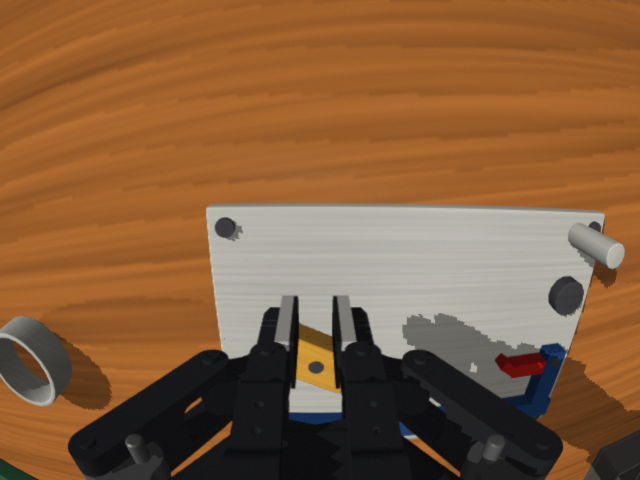

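The wrist view shows the open plate under the fingers, the spacer beyond them at about (316,367), and the pin and disc far to the right. It's safe to lower here.

```bash
python3 -m crank '{"travel":[[0,-0.05,0.7],[0,-0.05,1.3],[0,-0.05,1.5],[0,-0.05,1.5]],"turn":[0,0,0,0]}';  sh g.sh 5 -78 17
```

```text
clock: 2.53
tcp_pos: [0.4844, -0.1439, 0.0231]
orientation: [-0.001, 0.062, 0.998, 0.0]
wrist_force: [-0.1, -1.2, -0.4]
finger_gap: 0.0147
t 2.53 jig now [-62.2 -77.8] z 23.1 go [-1.682 -0.005  0.15 ] turn 0.0 F [ 0.1 -1.2] -0.4 gap 0.0147
```

```bash
python3 -m crank '{"travel":[[-0.2,0,0],[-0.4,0,0],[-0.55,0,0],[-0.7,0,0],[-0.8,0,0]],"turn":[0,0,0,0,0]}'; python3 -m crank '{"travel":[[-0.1,0,0],[-0.2,0,0],[-0.3,0,0],[-0.4,0,0],[-0.5,0,0]],"turn":[0,0,0,0,0]}';  sh g.sh 5 -78 17;python3 - <<'E'
from workcell import *; import cv2
i=read_camera('top')['image'][190:290,280:410,::-1]; cv2.imwrite('pics/t2.png',cv2.resize(i,None,fx=6,fy=6,interpolation=cv2.INTER_CUBIC))
E
```

```text
clock: 2.95
tcp_pos: [0.5181, -0.1488, 0.0242]
orientation: [0.001, 0.062, 0.998, -0.001]
wrist_force: [-1.8, 0.1, 2.2]
finger_gap: 0.0148
clock: 3.37
tcp_pos: [0.5368, -0.1507, 0.0231]
orientation: [-0.0, 0.062, 0.998, 0.0]
wrist_force: [-1.9, 0.3, 0.5]
finger_gap: 0.0148
t 3.37 jig now [ -9.4 -78.1] z 23.1 go [-0.36   0.003  0.154] turn 0.0 F [-1.9  0.1] 0.5 gap 0.0148
```

View pics/t2.png

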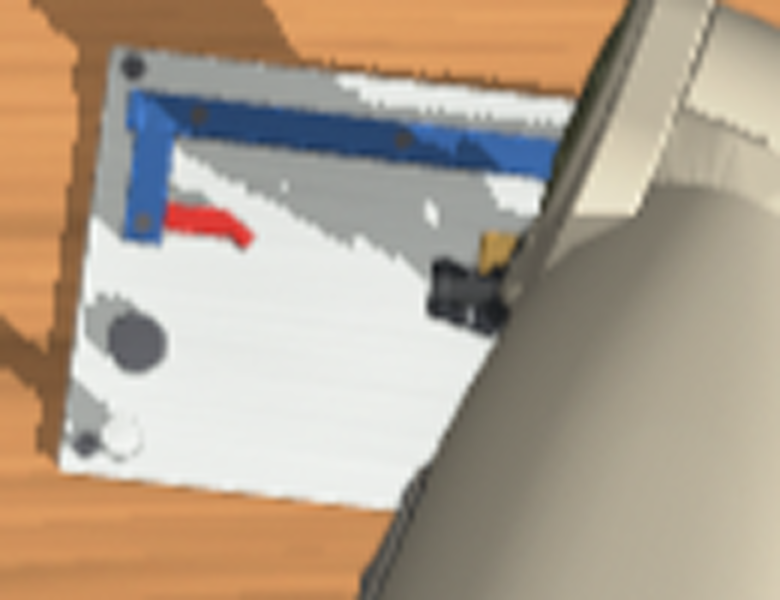

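The block now lies ahead of the fingers and nearly parallel to the rail; its top corner is at about (482,232). I'll back off slightly, lower the hand and continue to the rail.

```bash
python3 -m crank '{"travel":[[0.15,0,0],[0.15,0,0.13],[0.15,0,0.13],[0.05,0,0.13],[-0.05,0,0.13]],"turn":[0,0,0,0,0]}'; python3 -m crank '{"travel":[[-0.1,0,0],[-0.2,0,0],[-0.3,0,0],[-0.35,0,0],[-0.35,0,0]],"turn":[0,0,0,0,0]}';  sh g.sh 17 -78 17
```

```text
clock: 3.83
tcp_pos: [0.5385, -0.151, 0.018]
orientation: [-0.0, 0.062, 0.998, 0.0]
wrist_force: [-1.0, 0.0, -0.6]
finger_gap: 0.015
clock: 4.25
tcp_pos: [0.5533, -0.1529, 0.0181]
orientation: [0.0, 0.062, 0.998, -0.0]
wrist_force: [0.2, 0.5, -0.3]
finger_gap: 0.015
t 4.25 jig now [  7.3 -78.3] z 18.1 go [-0.243  0.006  0.027] turn 0.0 F [0.2 0.5] -0.3 gap 0.015
```

```bash
python3 -m crank '{"travel":[[-0.06,0,0],[-0.12,0,0],[-0.18,0,0],[-0.2,0,0],[-0.2,0,0]],"turn":[0,0,0,0,0]}'; sh g.sh 19 -78 18; python3 -m crank '{"travel":[[-0.03,0,0],[-0.06,0,0],[-0.06,0,0]],"turn":[0,0,0]}';  sh g.sh 19 -78 17
```

```text
clock: 4.67
tcp_pos: [0.5609, -0.1538, 0.0181]
orientation: [0.0, 0.062, 0.998, 0.0]
wrist_force: [0.4, -0.3, -0.5]
finger_gap: 0.0154
t 4.67 jig now [ 14.9 -78.2] z 18.1 go [-0.102  0.006  0.002] turn 0.0 F [ 0.5 -0.3] -0.5 gap 0.0154
clock: 4.92
tcp_pos: [0.5629, -0.1541, 0.0181]
orientation: [0.0, 0.062, 0.998, 0.0]
wrist_force: [-1.7, 0.3, 0.2]
finger_gap: 0.0148
t 4.92 jig now [ 16.9 -78.2] z 18.1 go [-0.052  0.005  0.027] turn 0.0 F [-1.8  0.1] 0.2 gap 0.0148
```

```bash
for k in 1 2 3; do python3 -m crank '{"travel":[[-0.03,0,0],[-0.05,0,0],[-0.05,0,0]],"turn":[0,0,0]}' >/dev/null;  sh g.sh 19 -78 17; done
```

```text
t 5.17 jig now [ 19.  -78.2] z 18.1 go [0.001 0.004 0.028] turn 0.0 F [-1.9  0.3] 1.0 gap 0.015
t 5.42 jig now [ 19.9 -78.1] z 18.0 go [0.021 0.003 0.026] turn 0.0 F [-5.9 -0.3] 3.5 gap 0.015
t 5.67 jig now [ 19.8 -78.1] z 17.9 go [0.021 0.001 0.022] turn -0.0 F [-10.2  -0.3] 7.7 gap 0.0154
```

Contact is at jig x 19.9 with force building to 10 N, which matches the expected 19. I'll back off, rise, close the jaws and look.

```bash
python3 -m crank '{"travel":[[0.5,0,0],[1,0,0],[1,0,-1],[1,-0.7,-2],[1,-1.6,-2.2]],"turn":[0,0,0,0,0]}' 0; python3 -m crank '{"travel":[[0,0,0],[0,0,0],[0,0,0]],"turn":[0,0,0]}';  sh g.sh 44 -140 80;python3 - <<'E'
from workcell import *; import cv2
c=read_camera('top'); i=c['image'][190:290,280:410,::-1]; cv2.imwrite('pics/t3.png',cv2.resize(i,None,fx=3,fy=3,interpolation=cv2.INTER_CUBIC))
c=read_camera('wrist');i=c['image'][:,:,::-1]; cv2.imwrite('pics/w3.png',i); print(c['K'],c['R'],c['t'])
a=cv2.imread('pics/t3.png'); b=cv2.resize(i,(400,300)); import numpy as np
cv2.imwrite('pics/m3.png',np.hstack([a,b]))
E
```

```text
clock: 6.08
tcp_pos: [0.5233, -0.2112, 0.1101]
orientation: [0.003, 0.059, 0.998, -0.0]
wrist_force: [1.8, -0.5, 0.5]
finger_gap: 0.0003
clock: 6.33
tcp_pos: [0.5213, -0.2128, 0.1056]
orientation: [0.0, 0.062, 0.998, 0.0]
wrist_force: [-0.3, -0.2, -0.8]
finger_gap: -0.0002
t 6.33 jig now [ -17.1 -141.6] z 105.6 go [-1.526  0.041  0.641] turn -0.001 F [-0.3 -0.2] -0.8 gap -0.0002
[[371.64829954   0.         315.0165187 ]
 [  0.         371.64829954 238.6042127 ]
 [  0.           0.           1.        ]] [[ 1.24339272e-01  9.92239292e-01  9.65593588e-04]
 [ 9.37406152e-01 -1.17786947e-01  3.27713200e-01]
 [ 3.25283648e-01 -3.98424675e-02 -9.44776760e-01]] [ 0.14568085 -0.5144096   0.08431622]
```

View pics/m3.png

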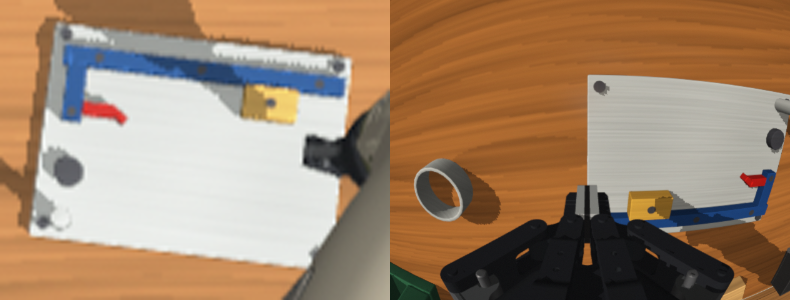

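The spacer lies flush along the rail. In the left crop its top spot is at (270,103) and its -y end at about x=298, so roughly jig y -97. Next I'll move behind that end and lower.

```bash
python3 -m crank '{"travel":[[-0.8,0,0],[-1.52,0,0],[-1.52,0,0],[-1.52,0,0.8],[-1.52,0,1.2]],"turn":[0,0,0,0,0]}'; sh g.sh 44 -140 18; python3 -m crank '{"travel":[[0,0,0.4],[0,0,0.7],[0,0,0.95],[0,0,0.95],[0,0,0.95]],"turn":[0,0,0,0,0]}';  sh g.sh 44 75 18
```

```text
clock: 6.85
tcp_pos: [0.5813, -0.2185, 0.0551]
orientation: [-0.001, 0.061, 0.998, 0.001]
wrist_force: [-0.6, 0.2, -1.1]
finger_gap: -0.0004
t 6.85 jig now [  43.1 -139.8] z 55.1 go [-0.023 -0.005  0.928] turn 0.002 F [-0.7  0.1] -1.1 gap -0.0004
clock: 7.27
tcp_pos: [0.5809, -0.2191, 0.019]
orientation: [-0.001, 0.061, 0.998, 0.001]
wrist_force: [-0.5, -0.4, 0.3]
finger_gap: -0.0002
t 7.27 jig now [  42.8 -140.5] z 19.0 go [-0.036  5.389  0.03 ] turn 0.001 F [-0.5 -0.5] 0.3 gap -0.0002
```

```bash
python3 -m crank '{"travel":[[-0.03,0.2,0.02],[-0.03,0.4,0.02],[-0.03,0.55,0.02],[-0.03,0.7,0.02],[-0.03,0.8,0.02]],"turn":[0,0,0,0,0]}'; for i in 1 2 ; do python3 -m crank '{"travel":[[0,0.2,0],[0,0.4,0],[0,0.6,0],[0,0.75,0],[0,0.9,0]],"turn":[0,0,0,0,0]}' >/dev/null;  sh g.sh 45 40 18; done; python3 - <<'E'
from workcell import *; import cv2
c=read_camera('top'); i=c['image'][190:290,280:410,::-1]; cv2.imwrite('pics/t4.png',cv2.resize(i,None,fx=6,fy=6,interpolation=cv2.INTER_CUBIC))
E
```

```text
clock: 7.68
tcp_pos: [0.5871, -0.1874, 0.0196]
orientation: [0.0, 0.061, 0.998, -0.0]
wrist_force: [0.0, -0.8, -0.4]
finger_gap: -0.0
t 8.1 jig now [ 45.2 -73.1] z 19.4 go [0.003 2.827 0.033] turn 0.0 F [ 0.2 -2.8] 2.4 gap 0.0003
t 8.52 jig now [ 44.7 -36.7] z 19.0 go [-0.009  1.916  0.024] turn 0.001 F [ 0.2 -3.2] 2.0 gap 0.0
```

View pics/t4.png

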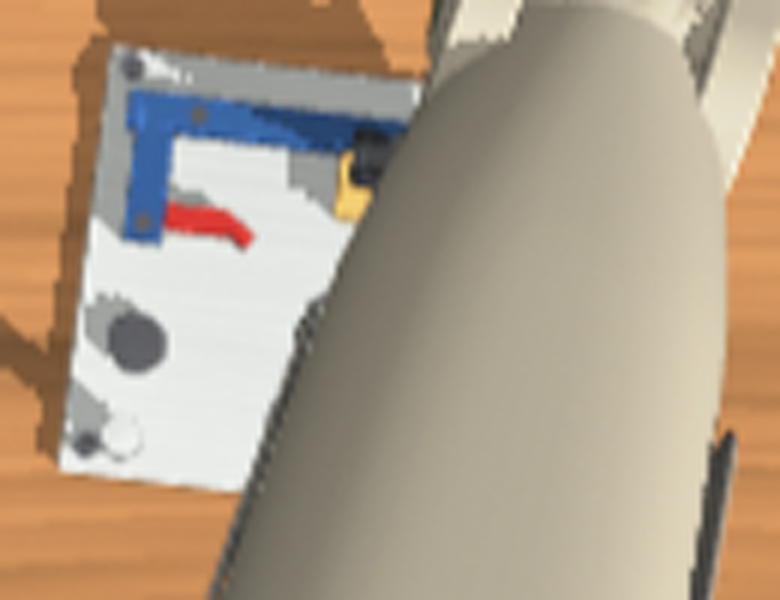

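The front edge of the block runs from about (350,150) to (337,215), alongside the rail. I'll check the numbers, with the wrist view beside the scene view.

```bash
python3 - <<'E'
from workcell import *; from h import *; import cv2
J=np.load('jig.npz');c=read_camera('top');f=lambda u,v:(280+(u+.5)/6-.5,190+(v+.5)/6-.5)
for p in((350,150),(337,215)): print(J['R'].T@(ray(c,f(*p),.032)[:2]-J['t'])*1000)
w=read_camera('wrist')['image'][200:480,250:610,::-1]; s=read_camera('scene')
X=np.r_[J['R']@[.03,.03]+J['t'],.02]; q=s['K']@(s['R']@X+s['t']); u,v=(q[:2]/q[2]).astype(int); 
i=s['image'][v-50:v+50,u-60:u+60,::-1]
cv2.imwrite('pics/m5.png',np.hstack([cv2.resize(w,(420,326)),cv2.resize(i,(380,326),interpolation=cv2.INTER_CUBIC)]))
E
```

```text
[60.38069451 23.32132187]
[29.70659045 25.90589296]
```

View pics/m5.png

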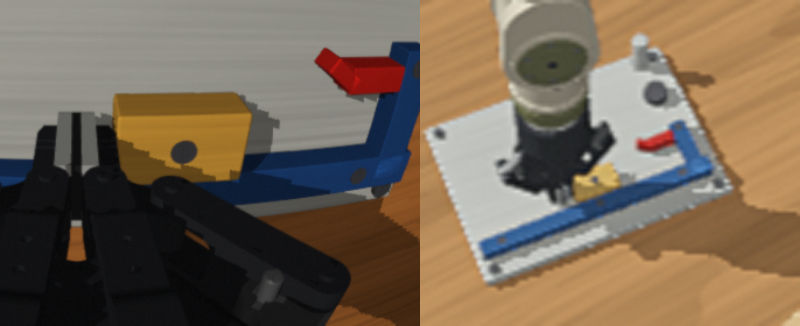

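The wrist crop shows the block parallel to the rail and lined up with the pocket. Its front is at jig y of about 24-25, so the hand should end near y 44. I'll push on, slower, and use force to detect the stop.

```bash
python3 -m crank '{"travel":[[0,0.15,0],[0,0.3,0],[0,0.45,0],[0,0.6,0],[0,0.7,0]],"turn":[0,0,0,0,0]}' >/dev/null; sh g.sh 45 44 18; python3 -m crank '{"travel":[[0,0.1,0],[0,0.2,0],[0,0.3,0],[0,0.4,0],[0,0.5,0]],"turn":[0,0,0,0,0]}' >/dev/null; sh g.sh 45 44 18; python3 -m crank '{"travel":[[0,0.08,0],[0,0.16,0],[0,0.24,0],[0,0.32,0],[0,0.4,0]],"turn":[0,0,0,0,0]}' >/dev/null; sh g.sh 45 44 18
```

```text
t 9.13 jig now [44.6 -8.5] z 18.9 go [-0.012  1.313  0.022] turn 0.001 F [-0.1 -1.2] -1.0 gap -0.0004
t 9.55 jig now [44.8 10.9] z 19.1 go [-0.005  0.827  0.026] turn 0.0 F [-0.2 -0.9] -0.3 gap -0.0002
t 9.97 jig now [44.8 26.8] z 19.1 go [-0.005  0.43   0.027] turn 0.0 F [ 0.9 -1.4] -0.8 gap 0.0002
```

```bash
python3 -m crank '{"travel":[[0,0.06,0],[0,0.12,0],[0,0.18,0],[0,0.24,0],[0,0.24,0]],"turn":[0,0,0,0,0]}' >/dev/null; sh g.sh 45 44 18; for i in 1 2 3; do python3 -m crank '{"travel":[[0,0.03,0],[0,0.06,0],[0,0.06,0]],"turn":[0,0,0]}' >/dev/null; sh g.sh 45 44 18; done
```

```text
t 10.38 jig now [44.8 36.7] z 19.1 go [-0.006  0.182  0.026] turn 0.001 F [-0.1 -0.9] -0.3 gap 0.0001
t 10.63 jig now [44.8 38.7] z 19.1 go [-0.004  0.133  0.027] turn 0.0 F [-0.2 -0.8] 0.1 gap -0.0
t 10.88 jig now [44.8 40.7] z 19.1 go [-0.004  0.083  0.027] turn 0.0 F [-0.1 -2.5] 0.2 gap -0.0002
t 11.13 jig now [44.9 41. ] z 19.2 go [-0.003  0.075  0.03 ] turn -0.001 F [-0.7 -9.2] 0.1 gap 0.0
```

```bash
python3 -m crank '{"travel":[[0,0.03,0],[0,0.06,0],[0,0.06,0],[0,0.06,0]],"turn":[0,0,0,0]}' >/dev/null; sh g.sh 45 44 18; python3 -m crank '{"travel":[[0,-0.5,0],[0,-1.0,0],[0,-1,-0.7],[0,-1.5,-1.5],[0,-2,-2]],"turn":[0,0,0,0,0]}'; python3 -m crank '{"travel":[[0,-0.5,0],[0,-1.0,0],[0,-1,0]],"turn":[0,0,0]}' ; python3 - <<'E'
from workcell import *; from h import *; import cv2
t=read_camera('top')['image'][190:250,280:360,::-1]; w=read_camera('wrist')['image'][:,:,::-1]
cv2.imwrite('pics/m6.png',np.hstack([cv2.resize(t,(480,360),interpolation=cv2.INTER_CUBIC),cv2.resize(w,(320,360))]))
E
```

```text
t 11.47 jig now [44.9 41.2] z 19.4 go [-0.003  0.07   0.034] turn -0.003 F [ -1.5 -15.8] 1.1 gap -0.0001
clock: 11.88
tcp_pos: [0.5966, -0.1136, 0.1013]
orientation: [0.001, 0.061, 0.998, 0.001]
wrist_force: [0.5, -1.2, -0.2]
finger_gap: -0.0002
clock: 12.13
tcp_pos: [0.5915, -0.1566, 0.0999]
orientation: [0.001, 0.063, 0.998, -0.0]
wrist_force: [0.4, -0.4, 0.2]
finger_gap: 0.0
```

View pics/m6.png

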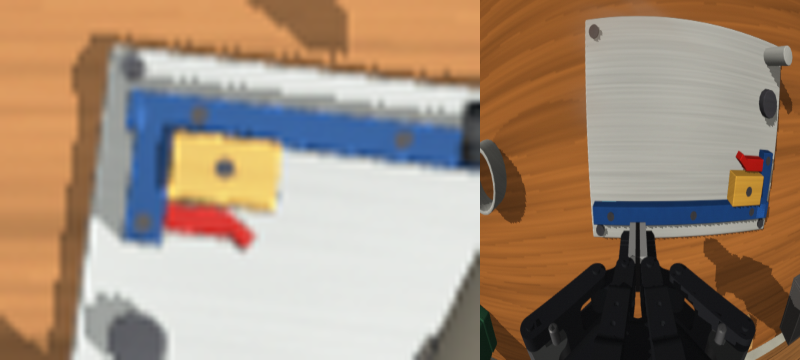

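The block sits between rail and lip and against the end stop. Its spot is at (225,168), with corners at about (175,129), (283,142) and (274,211). I'll check the position numerically.

```bash
python3 - <<'E'
from workcell import *; from h import *; import cv2
J=np.load('jig.npz');c=read_camera('top');f=lambda u,v:(280+(u+.5)/6-.5,190+(v+.5)/6-.5)
j=lambda p,z:(J['R'].T@(ray(c,p,z)[:2]-J['t'])*1000).round(1)
for n,p,z in(('spot',(225,168),.032),('c1',(175,129),.032),('c2',(283,142),.032),('c3',(274,211),.032),('corner',(173,136),.026),('pin',(122,437),.057),('disc',(136,342),.024)): print(n,j(f(*p),z))
g=cv2.inRange(cv2.cvtColor(c['image'],cv2.COLOR_RGB2HSV),(15,110,120),(30,255,255)); m=np.zeros_like(g); m[205:230,300:335]=g[205:230,300:335]
k=max(cv2.findContours(m,cv2.RETR_EXTERNAL,cv2.CHAIN_APPROX_NONE)[0],key=cv2.contourArea)
r=cv2.minAreaRect(k); print(r,j(r[0],.032))
a=cv2.imread('pics/top0.png')[240:275,285:312]; b=c['image'][240:275,285:312,::-1]; print('pin/disc diff',np.abs(a.astype(int)-b).max())
E
```

```text
spot [45.3 79.3]
c1 [ 60.6 104.2]
c2 [60.4 54.3]
c3 [28.2 54.7]
corner [ 58.3 104.9]
pin [-84.4 110.4]
disc [-38.2 110.5]
((316.8077392578125, 218.03848266601562), (17.4888973236084, 11.287160873413086), 7.125016689300537) [44.  79.9]
pin/disc diff 3
```

The spacer measures jig (44-45, 79-80) and parallel to the rail, the hand is clear at z 0.10 m, and the pin and disc haven't moved. I'll hand in.

```bash
python3 -c "
from workcell import *; s=get_state(); print(s['clock'],s['wrist_force']); print(hand_in())"
```

```text
12.2833 [-0.58651288  0.27790489 -0.26739591]
the job is handed in; nothing more can be done
None
```

I pushed the spacer flat against the blue rail, slid it along the rail into the pocket behind the red lip, and handed the job in at 12.3 s. No verdict was reported.

- **Push to the rail:** I pushed with two slightly open fingers held parallel to the rail. The block stopped at the rail and the force rose to about 10 N.
- **Slide into the pocket:** I pushed the block's end with the fingers closed until it stopped, at about 16 N. The hand stopped at jig y 41 mm. I had estimated 44 mm, which is within the 2–3 mm uncertainty of that estimate.
- **Final position:** the last top view put the block at jig x 44–45, y 79–80 mm, parallel to the rail and against the end stop. That is inside the required x 41.5–47.5 and y 77–82.5 mm.
- **Disagreement:** the corners I read by eye put the block's inner side at x 60.5 mm, where the rail face is 60. That is within the roughly 2 mm calibration error.
- **Surroundings:** comparing top views from before and after, the pin and disc had not moved. I did not measure the ring, tin, hammer or wrench, but the hand passed well clear of them.
- **Hand:** it finished about 0.10 m above the bench and away from the block, touching nothing.

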